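Put the honing steel away in the leaning block

TASK

Put the honing steel lying on the kitchen table away in the leaning wooden block: slide it rod first into the one bore that is clear, fully home, so that its guard sits on the block's face, and let go. Two of the three bores are blocked deep inside by a cork stub that you cannot see, so feel for the clear one; do not knock over the bottle, the cup or the jar.

Things in the scene. Friction and masses are not known exactly. Their poses are not given: they have to be found in the camera images.
- steel: Honing steel lying level, z up, tip roughly towards the robot. Origin on the rod axis at the guard's rod-side face (the shoulder), 11 mm above its underside; x to the tip. Round steel rod 12 mm across, x 0 to 100 mm, last 6 mm tapered; steel guard x 0 to -6 mm, 32 wide (y), 22 high; square black handle x -6 to -102 mm, 22 by 22. About 160 g. (A knife with a like handle lies elsewhere.)
- bores: Leaning wooden slab of the block, fixed, 110 long (z) by 130 (y, level) by 50 mm (x, pointing down and away). Origin: centre of its lower end. z points out of the mouths: 40 deg up, away from the robot. 3 round bores, 14 mm wide, along z at y +36, 0, -36 mm, x 0. A hidden cork stops a rod 45 mm below the mouth in two of them, any two; the third takes all 100 mm.
- mouth_left (a point): Centre of the mouth of the bore at y = +36 mm of the slab, in its face, about 101 mm above the table. The rim has a 2 mm chamfer.
- mouth_middle (a point): Centre of the mouth of the middle bore (y = 0), in the slab's face.
- mouth_right (a point): Centre of the mouth of the bore at y = -36 mm of the slab, in its face.
- bottle: Bystander: brown glass bottle, 60 mm across, 170 mm high, standing between the steel and the block. Origin: centre of its underside.
- cup: Bystander: white cup, 72 mm across, 85 mm high, standing. Origin: centre of its underside.
- jar: Bystander: glass jar with metal lid, 64 mm across, 90 mm high, standing. Origin: centre of its underside.

How it is judged:
By the outcome, as a careful person would: the job done as asked, in the order asked, and still so for the second after the job is handed in, with the robot touching nothing.
It also fails if it takes over 58 s, if anything falls off the work surface, if the arm or the gripper's body presses on something with over 40 N, if the wrist force passes 120 N, or if a joint passes its speed limit or range.

ROBOT

A 7-joint arm with a two-finger parallel gripper is mounted at the origin on the work surface. World frame = base frame: x ahead of the robot, y to its left, z up, the work surface at z = 0. Lengths are in m, angles in rad, forces in N, time in s.
With the tool pointing down it reaches from about 0.4 to 0.85 m from the base axis. Payload 10.4 kg.
Tool frame: the origin (TCP) lies at the very end of the fingers, on their centre line; the grasp point (between the pads) lies 19 mm behind it; z points along the fingers, y is the line along which they close (so a half turn about z gives the same grasp; the last joint's range is limited). The gripper opens to 87 mm and grips with 3 to 60 N. Pads are 19 mm wide; open, the fingers measure 117 mm over their backs; the gripper's body (75 mm by 190 mm) begins 51 mm behind the grasp point.
Start: joints at [-1.182, 0.332, -0.065, 1.46, 0.022, 1.35, -0.088], TCP at [0.25, 0.573, 0.223] pointing down, gripper open.
Joint ranges: [-2.6, 2.6], [-0.5, 2.12], [-1.47, 1.34], [0.16, 2.42], [-1.27, 4.41], [0.06, 2.06], [-2.6, 2.6]. Speed limits (rad/s): [2.22, 2.22, 2.79, 2.79, 3.14, 3.14, 3.14].

INTERFACE

Orientations are given as a unit quaternion [x, y, z, w].
In Python, from bench import * gives the robot as it stands.
- The arm moves only by the tool step_arm, never from a script. Its arguments are lists of equal length, an entry for each row: "delta_pos": the shift along the world's x, y, z in units of 25 mm (1.0 is 25 mm), a list of three; "turn": the turn about the world's z in units of 0.12 rad (1.0 is 0.12 rad). In form: {"delta_pos": [[tx, ty, tz], ...], "turn": [turn, ...]}. A call has 1 to 12 rows; each row shifts and turns the commanded pose from where the row before left it; what a row does not reach is not made up. A row lasts 1/10 s, in which the tool goes at most 50 mm and 8.59 degrees, less where a joint would pass 70% of its speed; a pose out of reach is approached as far as the arm can. A call with a number of a shift or a turn outside -1 to 1 is refused whole. A call with a gripper value outside its range is refused whole. "grip" is the closure, from 0 (fully open) to 1 (shut), set as the call begins (left out, the last holds). The fingers move at their own pace and stop on an object; "newtons" is the grip in N (left out, the last holds). Time passes only in rows, so rows that do not move let the fingers close. It gives the time, the measured TCP pose, the force, the opening and the grip force at its end, in the units of the state.
- read_state(): the state, without advancing time (a new reading comes with each control period).
- camera(name): name is "scene" or "side" or "wrist"; returns a dict with "image" (420x560x3 uint8, red, green, blue), "z_map" (420x560 float32, m along the optical axis (not along the pixel's ray), 0 where there is no reading), "mtx" (3x3 intrinsics, pixels), "view" (4x4, takes a point from world to camera coordinates). Camera axes: x right, y up, looking along -z (the intrinsics and any distortion apply to the point x, -y, -z); pixel columns grow to the right and rows downward; lengths in m; the calibration is good to about 2 mm. A picture is of the moment at which its call begins.
- close_job(): hands the job in; it is judged then, once.
The state is a dict: "time": time; "joint_positions": joint angles; "joint_vel": joint speeds; "joint_torque": joint torques, N m; "ee_pos": TCP position; "eef_rot": TCP orientation; "ft_force": force on the tool from outside, world axes, zero at the start; "torque": the same for the moment, N m; "width": finger opening in m; "grip_force": force on a finger pad.
Only numpy, scipy, OpenCV 4.12 (cv2) and the standard library are available. Lean on these libraries where they do the work, as an engineer would, in place of code of your own. Each camera call takes 0.05 s, during which the arm holds its last target. There are 200 camera calls.

## Working session

There is one attempt and no reset: what is moved stays moved. The work goes in short steps, Python scripts to look and compute and a tool call to move; the robot and the scene stay as the last step left them, time stands still between calls to the robot, and variables do not carry over. Pictures are saved under pics/ and viewed, at most 10 in all, crops included, and the job is handed in when it is done.

Besides the shell and the picture viewer there is one more tool, called after "Call:" as name([rows], argument=value, ...), one row to a line, values as JSON. step_arm: Moves the arm, as the interface text tells. Shifts and turns lie within -1 to 1; 1 stands for 25 mm of shift or 0.12 rad of turn. Its arguments: {"type":"object","properties":{"delta_pos":{"type":"array"},"turn":{"type":"array"},"grip":{"type":"number"},"newtons":{"type":"number"}},"required":["delta_pos","turn"]}

```bash
mkdir -p pics
cat > h.py <<'E'
from bench import *
import numpy as np, cv2
def grab(n,tag):
    c=camera(n); cv2.imwrite(f'pics/{tag}.png',c['image'][:,:,::-1]); np.savez(f'pics/{tag}.npz',**c); return c
def cloud(c):
    z=c['z_map']; K=c['mtx']; v,u=np.mgrid[:z.shape[0],:z.shape[1]]
    p=np.stack([(u-K[0,2])/K[0,0]*z,-(v-K[1,2])/K[1,1]*z,-z],-1)
    R=c['view'][:3,:3];t=c['view'][:3,3]
    P=(p-t)@R; P[z==0]=np.nan; return P
E
python3 - <<'E'
from h import *
a=grab('scene','s0');b=grab('side','d0')
cv2.imwrite('pics/both.png',cv2.resize(np.vstack([a['image'],b['image']])[:,:,::-1],None,fx=.7,fy=.7))
print(read_state())
for c in(a,b): print(c['mtx'],np.linalg.inv(c['view']).round(3))
E
```

```text
{'time': 0.1, 'joint_positions': array([-1.1815849 ,  0.33279174, -0.06472926,  1.46087486,  0.02161027,
        1.34989489, -0.08849929]), 'joint_vel': array([-0.00073543, -0.00212009, -0.00035311, -0.00244667,  0.00099369,
       -0.00136606,  0.00115449]), 'joint_torque': array([ 2.26575656e-03, -6.24545932e+01,  2.51919392e-02, -3.90717959e+01,
       -6.13092771e-02,  3.65282712e-02,  4.45200749e-05]), 'ee_pos': array([0.25001793, 0.57242836, 0.22183578]), 'eef_rot': array([ 2.04429211e-01,  9.78881143e-01, -6.28291642e-04, -1.01135403e-04]), 'ft_force': array([ 0.20644944, -0.55372047, -0.86303455]), 'torque': array([-0.00620641,  0.00402996, -0.03842867]), 'grip_force': 0.0, 'width': 0.08696134907367321}
[[533.02840606   0.         284.53492977]
 [  0.         533.02840606 211.13996815]
 [  0.           0.           1.        ]] [[-0.808 -0.362  0.466  1.088]
 [ 0.589 -0.519  0.619  0.799]
 [ 0.018  0.774  0.633  0.84 ]
 [ 0.     0.     0.     1.   ]]
[[539.58976084   0.         275.14482776]
 [  0.         539.58976084 207.33084262]
 [  0.           0.           1.        ]] [[ 0.999  0.023 -0.029  0.504]
 [-0.037  0.743 -0.669 -0.692]
 [ 0.006  0.669  0.743  0.954]
 [ 0.     0.     0.     1.   ]]
```

View pics/s0.png

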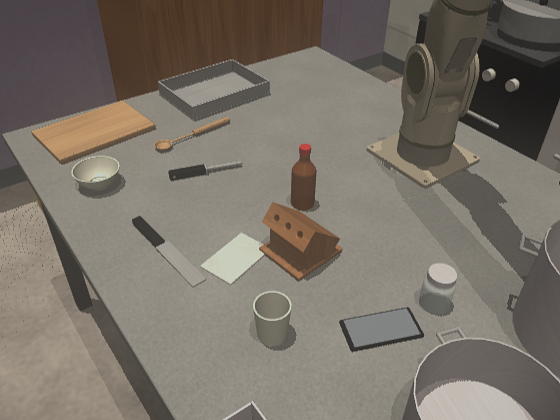

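View pics/d0.png

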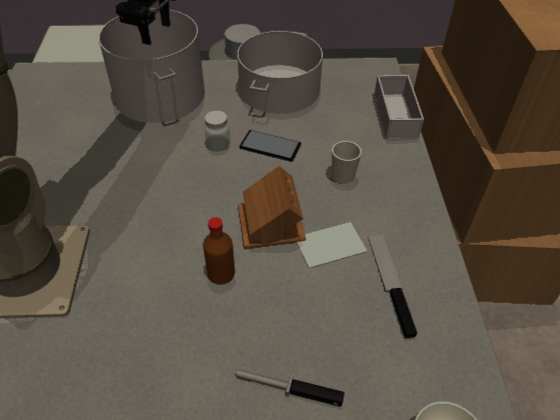

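Scene view: steel at about (170–242, 160–178), guard near (207,168); block face with three bores at (277,222), (288,227), (300,234); bottle at (303,180). Side view: steel from tip (237,375) to handle end (343,398), block at (272,205), bottle (219,255).

```bash
cat > m.py <<'E'
from h import *
class L(dict):pass
out=[]
for t in('s0','d0'):
    c=dict(np.load(f'pics/{t}.npz')); P=cloud(c); 
    box=(slice(150,190),slice(155,255)) if t=='s0' else (slice(355,415),slice(225,355))
    Q=P[box].reshape(-1,3); I=c['image'][box].reshape(-1,3)
    m=(Q[:,2]>0.006)&(Q[:,2]<.05); Q=Q[m]; I=I[m].astype(int)
    ctr=np.median(Q[:,:2],0); d=np.linalg.svd(Q[:,:2]-Q[:,:2].mean(0),full_matrices=0)[2][0]
    if d[0]>0:d=-d
    s=(Q[:,:2]-ctr)@d; n=np.array([-d[1],d[0]])
    w=(Q[:,:2]-ctr)@n
    print(t,len(Q),'ctr',ctr,'dir',d,'s',np.percentile(s,[0.5,99.5]))
    for a in np.arange(-.12,.13,.01):
        k=(s>a)&(s<=a+.01)
        if k.sum()>3: print(round(a,3),k.sum(),'w',w[k].min().round(4),w[k].max().round(4),'z',Q[k,2].max().round(4),'mid',(ctr+d*(a+.005)+n*(w[k].min()+w[k].max())/2).round(4))
    # block
    if t=='s0':
        pts=[(277,222),(288,227),(300,234)]
        for u,v in pts: print('bore px',P[v,u])
        # face points
        box=P[200:262,262:325]; N=np.cross(np.roll(box,-2,1)-box,np.roll(box,-2,0)-box); N/=np.linalg.norm(N,axis=2,keepdims=True)
        N*=np.sign(N[...,2:3])
        f=(abs(N[...,2]-np.sin(np.radians(40)))<.12)&(box[...,2]>.05)&(N[...,0]>0)
        F=box[f]; print('face',len(F))
        for _ in range(4):
            cc=F.mean(0); nn=np.linalg.svd(F-cc,full_matrices=0)[2][2]; nn*=np.sign(nn[2]); r=abs((box-cc)@nn); F=box[(r<.003)&f]
        print('plane',cc,nn, 'bbox',F.min(0),F.max(0))
        np.savez('pics/face.npz',F=box[(abs((box-cc)@nn)<.003)],n=nn)
    # bottle
    b=(slice(140,212),slice(285,322)) if t=='s0' else (slice(215,290),slice(198,240))
    B=P[b].reshape(-1,3);
    for z0,z1 in((.03,.08),(.15,.19)):
        k=(B[:,2]>z0)&(B[:,2]<z1); print('bottle',z0,np.percentile(B[k],[1,99],axis=0).round(3).tolist() if k.any() else 0)
E
python3 m.py
python3 - <<'E'
import cv2
a=cv2.imread('pics/s0.png')[185:285,240:360]; cv2.imwrite('pics/blk.png',cv2.resize(a,None,fx=5,fy=5,interpolation=2))
E
```

```text
s0 531 ctr [ 0.57579387 -0.28082047] dir [-0.95253639  0.30442473] s [-0.0743436   0.13887221]
-0.08 13 w -0.0107 0.1461 z 0.0232 mid [ 0.6266 -0.3681]
-0.07 38 w -0.0096 0.1409 z 0.0259 mid [ 0.6177 -0.3631]
-0.06 35 w -0.0093 0.0166 z 0.027 mid [ 0.6271 -0.301 ]
-0.05 35 w -0.01 0.0151 z 0.0267 mid [ 0.6179 -0.2969]
-0.04 37 w -0.0107 0.0157 z 0.0261 mid [ 0.6084 -0.2939]
-0.03 35 w -0.008 0.0128 z 0.0253 mid [ 0.5989 -0.2907]
-0.02 36 w -0.0087 0.017 z 0.0266 mid [ 0.5888 -0.2893]
-0.01 34 w -0.0083 0.0173 z 0.0267 mid [ 0.5792 -0.2866]
-0.0 36 w -0.0669 0.02 z 0.0264 mid [ 0.5782 -0.257 ]
0.01 34 w -0.0062 0.0163 z 0.0252 mid [ 0.56   -0.2811]
0.02 38 w -0.0143 0.0226 z 0.0255 mid [ 0.5507 -0.2771]
0.03 16 w -0.0043 0.0989 z 0.0195 mid [ 0.5281 -0.3152]
0.04 15 w -0.0023 0.0078 z 0.0188 mid [ 0.5321 -0.2698]
0.05 18 w -0.0007 0.0666 z 0.0229 mid [ 0.5134 -0.2955]
0.06 15 w 0.0006 0.0083 z 0.0183 mid [ 0.5125 -0.2653]
0.07 17 w 0.0013 0.0109 z 0.0197 mid [ 0.5025 -0.2638]
0.08 16 w 0.0009 0.049 z 0.0184 mid [ 0.4872 -0.2787]
0.09 17 w -0.0003 0.0092 z 0.0207 mid [ 0.484  -0.2561]

[... 1270 characters left out ...]
5 mid [ 0.5514 -0.2807]
0.03 37 w -0.051 0.0031 z 0.0199 mid [ 0.5482 -0.2572]
0.04 40 w -0.0096 0.0031 z 0.0201 mid [ 0.5325 -0.2741]
0.05 35 w -0.0089 0.004 z 0.0202 mid [ 0.5227 -0.2719]
0.06 39 w -0.0078 0.0557 z 0.0204 mid [ 0.5054 -0.2941]
0.07 37 w -0.0084 0.0024 z 0.0224 mid [ 0.5038 -0.2654]
0.08 37 w -0.0087 0.0036 z 0.0203 mid [ 0.4941 -0.2629]
0.09 37 w -0.0083 0.0038 z 0.0205 mid [ 0.4845 -0.2603]
0.1 38 w -0.0077 0.0036 z 0.0199 mid [ 0.4748 -0.2575]
0.11 34 w -0.0068 0.0038 z 0.0199 mid [ 0.4651 -0.255 ]
0.12 29 w -0.007 0.0047 z 0.0185 mid [ 0.4555 -0.2524]
bottle 0.03 [[0.391, -0.052, 0.031], [0.449, -0.024, 0.08]]
bottle 0.15 [[0.406, -0.036, 0.151], [0.432, -0.008, 0.174]]
```

View pics/blk.png

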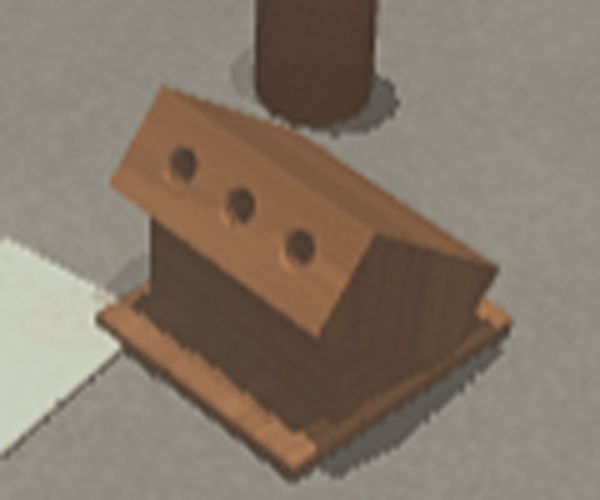

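Crop: bores at (183,164), (240,205), (300,247), i.e. scene pixels (276.6,217.8), (288,226), (300,234.4). The steel's handle centre is about (0.599,-0.294), heading 162.5°; set out.

Call:
step_arm([
  [0.39,-0.96,0],
  [0.39,-0.96,0],
  [0.39,-0.96,0],
  [0.39,-0.96,0],
  [0.39,-0.96,0],
  [0.39,-0.96,0],
  [0.39,-0.96,0],
  [0.39,-0.96,0],
  [0.39,-0.96,0],
  [0.39,-0.96,0],
  [0.39,-0.96,0],
  [0.39,-0.96,0],
], turn=[0.075,0.075,0.075,0.075,0.075,0.075,0.075,0.075,0.075,0.075,0.075,0.075])

```text
time: 1.3
ee_pos: [0.3673, 0.2836, 0.2224]
eef_rot: [0.151, 0.989, -0.0, -0.0]
ft_force: [0.3, -0.0, 0.1]
width: 0.0871
grip_force: 0.0
```

Call:
step_arm([
  [0.39,-0.96,0],
  [0.39,-0.96,0],
  [0.39,-0.96,0],
  [0.39,-0.96,0],
  [0.39,-0.96,0],
  [0.39,-0.96,0],
  [0.39,-0.96,0],
  [0.39,-0.96,0],
  [0.39,-0.96,0],
  [0.39,-0.96,0],
  [0.39,-0.96,0],
  [0.39,-0.96,0],
], turn=[0,0,0,0,0,0,0,0,0,0,0,0])

```text
time: 2.5
ee_pos: [0.4842, -0.0043, 0.2224]
eef_rot: [0.151, 0.988, 0.0, -0.0]
ft_force: [0.6, 0.2, 0.5]
width: 0.0873
grip_force: 0.0
```

Call:
step_arm([
  [0.39,-0.96,0],
  [0.39,-0.96,0],
  [0.39,-0.96,0],
  [0.39,-0.96,0],
  [0.39,-0.96,0],
  [0.39,-0.96,0],
  [0.39,-0.96,0],
  [0.39,-0.96,0],
  [0.39,-0.96,0],
  [0.39,-0.96,0],
  [0.39,-0.96,0],
  [0.2,-0.7,0],
  [0,0,0],
], turn=[0,0,0,0,0,0,0,0,0,0,0,0,0])

```text
$: bad value
```

Call:
step_arm([
  [0.383,-0.964,0],
  [0.383,-0.964,0],
  [0.383,-0.964,0],
  [0.383,-0.964,0],
  [0.383,-0.964,0],
  [0.383,-0.964,0],
  [0.383,-0.964,0],
  [0.383,-0.964,-0.2],
  [0.383,-0.964,-0.4],
  [0.383,-0.964,-0.6],
  [0.383,-0.964,-0.8],
  [0.383,-0.964,-0.6],
], turn=[0,0,0,0,0,0,0,0,0,0,0,0])

```text
time: 3.7
ee_pos: [0.599, -0.293, 0.1559]
eef_rot: [0.151, 0.989, 0.0, -0.001]
ft_force: [1.4, 0.6, -0.1]
width: 0.0872
grip_force: 0.0
```

Run:
```python
from h import *
c=grab('wrist','w0'); print(read_state()['ee_pos'])
print(np.linalg.inv(c['view']).round(3))
P=cloud(c); m=(P[...,2]>.008)&(P[...,2]<.035)&(abs(P[...,0]-.56)<.14)&(abs(P[...,1]+.28)<.08)
Q=P[m][:,:2]; ctr=Q.mean(0); d=np.linalg.svd(Q-ctr,full_matrices=0)[2][0]; d*=-np.sign(d[0]); n=np.array([-d[1],d[0]])
s=(Q-ctr)@d; w=(Q-ctr)@n; print(ctr,d,np.degrees(np.arctan2(d[1],d[0])),np.percentile(s,[.3,99.7]), P[m][:,2].max())
for a in np.arange(-.12,.12,.01):
    k=(s>a)&(s<=a+.01)
    if k.sum()>5: lo,hi=np.percentile(w[k],[2,98]); print(round(a,2),k.sum(),lo.round(4),hi.round(4),(ctr+d*(a+.005)+n*(lo+hi)/2).round(4))
# mouths
c=dict(np.load('pics/s0.npz')); K=c['mtx']; R=c['view'][:3,:3]; o=-R.T@c['view'][:3,3]
n=np.array([.7779,.0906,.6219]); p0=np.array([.56965,.11986,.10126]); M=[]
for u,v in((276.6,217.8),(288,226),(300,234.4)):
    r=R.T@np.array([(u-K[0,2])/K[0,0],-(v-K[1,2])/K[1,1],-1]); M.append(o+r*((p0-o)@n)/(r@n))
M=np.array(M); print(M,np.linalg.norm(np.diff(M,axis=0),axis=1), np.degrees(np.arctan2(*(M[2]-M[0])[:2]*[-1,1])))
```

```text
[ 0.59781101 -0.29669095  0.15311706]
[[ 0.299 -0.926 -0.228  0.536]
 [ 0.954  0.291  0.071 -0.274]
 [ 0.001 -0.239  0.971  0.319]
 [ 0.     0.     0.     1.   ]]
[ 0.55497758 -0.28206671] [-0.95799275  0.28679243] 163.33397921451885 [-0.09102864  0.10769443] 0.025030861130452782
-0.1 33 -0.0094 0.0093 [ 0.646  -0.3093]
-0.09 261 -0.011 0.0107 [ 0.6364 -0.3063]
-0.08 265 -0.0108 0.0105 [ 0.6269 -0.3034]
-0.07 254 -0.0102 0.0102 [ 0.6172 -0.3007]
-0.06 269 -0.0102 0.0101 [ 0.6077 -0.2978]
-0.05 281 -0.0103 0.0108 [ 0.598  -0.2952]
-0.04 276 -0.0104 0.0105 [ 0.5885 -0.2922]
-0.03 298 -0.0104 0.0102 [ 0.579  -0.2892]
-0.02 296 -0.0105 0.0108 [ 0.5693 -0.2865]
-0.01 303 -0.0106 0.0106 [ 0.5598 -0.2835]
-0.0 403 -0.0148 0.0146 [ 0.5502 -0.2805]
0.01 168 -0.0058 0.0054 [ 0.5407 -0.2776]
0.02 169 -0.0059 0.0053 [ 0.5311 -0.2746]
0.03 183 -0.0054 0.0059 [ 0.5214 -0.2723]
0.04 175 -0.0052 0.0057 [ 0.5118 -0.2694]
0.05 178 -0.0054 0.0055 [ 0.5023 -0.2663]
0.06 187 -0.0055 0.0053 [ 0.4927 -0.2633]
0.07 201 -0.0056 0.006 [ 0.4831 -0.2607]
0.08 204 -0.0057 0.0057 [ 0.4735 -0.2577]
0.09 206 -0.0058 0.0055 [ 0.464  -0.2547]
0.1 142 -0.0058 0.0053 [ 0.4545 -0.2517]
[[0.57281937 0.08592827 0.10223887]
 [0.56868094 0.12169217 0.10220522]
 [0.56426329 0.15770333 0.10248482]] [0.03600256 0.03628219] 6.797969753414859
```

View pics/w0.png

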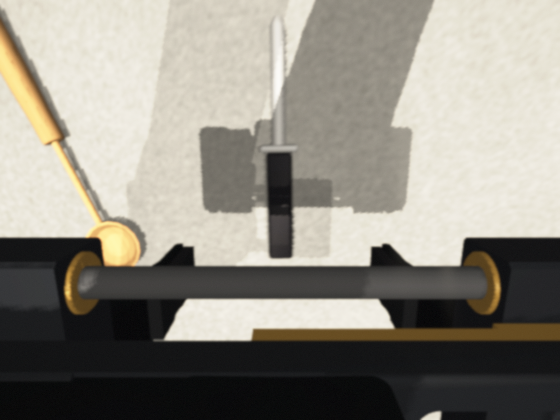

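Wrist view: steel centred between the fingers, tip (277,18), guard (279,148), handle end (280,255); spoon (113,245) lies well outside the fingers. Lower and grip.

Call:
step_arm([
  [0.05,0.06,-0.8],
  [0,0,-0.8],
  [0,0,-0.8],
  [0,0,-0.8],
  [0,0,-0.8],
  [0,0,-0.8],
  [0,0,-0.5],
  [0,0,-0.3],
  [0,0,-0.2],
  [0,0,0],
  [0,0,0],
], turn=[0.1,0,0,0,0,0,0,0,0,0,0])

```text
time: 4.85
ee_pos: [0.6007, -0.2912, 0.0133]
eef_rot: [0.145, 0.989, -0.0, 0.0]
ft_force: [-0.3, 0.4, -1.0]
width: 0.0869
grip_force: 0.0
```

Call:
step_arm([
  [0,-0.05,-0.2],
  [0,0,-0.1],
  [0,0,0],
  [0,0,0],
], turn=[0,0,0,0])

```text
time: 5.25
ee_pos: [0.6003, -0.2922, 0.0051]
eef_rot: [0.145, 0.989, 0.0, -0.0]
ft_force: [-0.5, -0.0, 0.4]
width: 0.0869
grip_force: 0.0
```

Call:
step_arm([
  [0,0,0],
  [0,0,0],
  [0,0,0],
  [0,0,0],
  [0,0,0],
  [0,0,0],
  [0,0,0],
  [0,0,0],
], turn=[0,0,0,0,0,0,0,0], grip=1, newtons=5)

```text
time: 6.05
ee_pos: [0.6003, -0.2922, 0.0051]
eef_rot: [0.145, 0.989, 0.0, -0.0]
ft_force: [0.3, 0.8, -0.3]
width: 0.0306
grip_force: 0.0
```

Call:
step_arm([
  [0,0,0],
  [0,0,0],
  [0,0,0],
  [0,0,0],
], turn=[0,0,0,0])

```text
time: 6.45
ee_pos: [0.6003, -0.2922, 0.0051]
eef_rot: [0.145, 0.989, 0.0, -0.0]
ft_force: [-0.0, -0.2, -0.1]
width: 0.0223
grip_force: 4.9
```

Call:
step_arm([
  [0,0,0.2],
  [-0.05,0.01,0.4],
  [-0.07,0.02,0.4],
  [-0.08,0.02,0.4],
  [-0.1,0.03,0.4],
  [-0.15,0.04,0.4],
  [-0.15,0.05,0.2],
  [0,0,0],
  [0,0,0],
], turn=[0,0,0,0,0,0,0,0,0])

```text
time: 7.35
ee_pos: [0.5854, -0.2878, 0.0651]
eef_rot: [0.145, 0.989, 0.0, 0.0]
ft_force: [1.2, -0.4, -0.3]
width: 0.0219
grip_force: 5.0
```

```bash
cat > pose.py <<'E'
# fit rod axis from point cloud of bright/dark steel: uses region around TCP
from h import *
def rod(tag, reg, cams=('side','scene')):
    for n in cams:
        c=grab(n,tag+n); P=cloud(c).reshape(-1,3)
        g,s0,s1=reg
        print(n)
    s=read_state(); return s
E
python3 - <<'E'
from h import *
a=grab('scene','s1');b=grab('side','d1'); s=read_state(); print(s['ee_pos'],s['width'],s['grip_force'])
im=np.hstack([cv2.resize(a['image'][90:240,120:320],None,fx=2,fy=2),cv2.resize(b['image'][270:420,200:400],None,fx=2,fy=2)])
cv2.imwrite('pics/p1.png',im[:,:,::-1])
E
```

```text
[ 0.58532429 -0.28777757  0.06475433] 0.021820889480432405 4.999780296261633
```

View pics/p1.png

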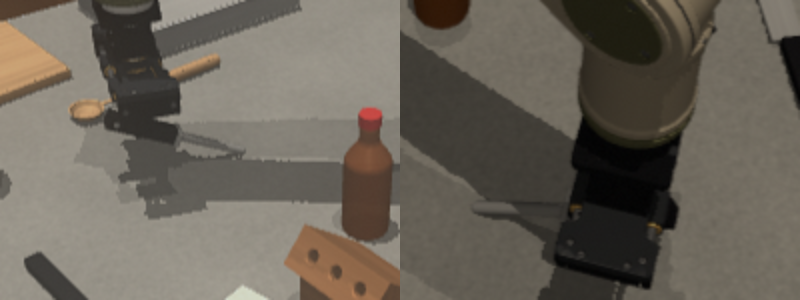

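Crop: the steel has swung in the grip, tip still on the table at left-panel (242,152), handle end raised. Continue to 40°.

Call:
step_arm([
  [-0.1,0.03,0.25],
  [-0.14,0.04,0.25],
  [-0.15,0.05,0.25],
  [-0.18,0.05,0.25],
  [-0.18,0.05,0.25],
  [0,0,0],
  [0,0,0],
], turn=[0,0,0,0,0,0,0])

```text
time: 8.15
ee_pos: [0.5668, -0.2825, 0.0968]
eef_rot: [0.145, 0.989, -0.0, 0.001]
ft_force: [0.6, -0.8, 0.1]
width: 0.022
grip_force: 5.0
```

```bash
cat > pose.py <<'E'
from h import *
def rodfit(tag,cams=('side','scene','wrist'),tip=True):
    s=read_state(); e=np.array(s['ee_pos']); q=s['eef_rot']; yaw=2*np.arctan2(q[1],q[0])
    h=np.array([np.cos(yaw),np.sin(yaw),0]); l=np.array([-h[1],h[0],0])
    G=e+[0,0,.008]
    for n in cams:
        P=cloud(grab(n,tag+n)).reshape(-1,3); P=P[~np.isnan(P[:,0])]
        D=P-G; a=D@h; b=D@l; z=D[:,2]
        # rod: pts 60..165 mm from grasp along 30..50deg downwards
        u=np.cos(np.radians(40))*a-np.sin(np.radians(40))*z; w=np.sin(np.radians(40))*a+np.cos(np.radians(40))*z
        k=(u>.062)&(u<.150)&(abs(w)<.03)&(abs(b)<.025)&(P[:,2]>.012)
        if k.sum()<15: print(n,'few',k.sum()); continue
        X=P[k]
        for _ in range(5):
            c=X.mean(0); d=np.linalg.svd(X-c,full_matrices=0)[2][0]; d*=np.sign(d@h)
            r=np.linalg.norm((X-c)-np.outer((X-c)@d,d),axis=1); X=X[r<max(.008,0)] if (r<.008).sum()>10 else X
        cd=c-G
        print(n,len(X),'pitch',np.degrees(np.arcsin(-d[2])).round(2),'yaw',np.degrees(np.arctan2(d[1],d[0])).round(2),'tool',np.degrees(yaw).round(2)%360,
          'centre a,b,z rel TCP',(cd@h).round(4),(cd@l).round(4),(c-e)[2].round(4),'u range',((X-G)@d).min().round(4),((X-G)@d).max().round(4))
E
python3 -c "
from pose import *
rodfit('p2');print(read_state()['ee_pos'])"
```

```text
side 204 pitch 40.46 yaw 164.5 tool 163.29 centre a,b,z rel TCP 0.0811 0.002 -0.0597 u range 0.0627 0.1446
scene 115 pitch 38.99 yaw 163.17 tool 163.29 centre a,b,z rel TCP 0.0779 -0.0035 -0.0582 u range 0.0623 0.1475
wrist 2068 pitch 39.83 yaw 163.33 tool 163.29 centre a,b,z rel TCP 0.0779 0.0011 -0.0553 u range 0.062 0.1478
[ 0.56686607 -0.2824244   0.09630851]
```

Call:
step_arm([
  [0,0,0],
  [0,0,0],
  [0,0,0],
  [0,0,0.3],
  [0.1,0,0.6],
  [0.5,0.3,0.7],
  [0.5,0.6,0.7],
  [0.5,0.8,0.7],
  [0.5,0.9,0.7],
  [0.5,0.9,0.5],
  [0.5,0.9,0.4],
  [0.5,0.9,0],
], turn=[0,0,0,0,0,0.2,0.3,0.3,0.3,0.3,0.3,0.3], newtons=40)

```text
time: 9.5
ee_pos: [0.6578, -0.1492, 0.2141]
eef_rot: [0.025, 1.0, -0.0, 0.002]
ft_force: [-1.1, -1.0, -1.4]
width: 0.0219
grip_force: 40.0
```

Call:
step_arm([
  [0.5,0.95,0],
  [0.4,0.95,0],
  [0.4,0.95,0],
  [0.4,0.95,0],
  [0.3,0.95,0],
  [0.1,0.95,0],
  [0,0.95,0],
  [0,0.95,0],
  [0,0.95,0],
  [0,0.95,0],
  [0,0.6,0],
  [0,0,0],
], turn=[0.3,0.3,0.3,0.3,0.22,0,0,0,0,0,0,0])

```text
time: 10.7
ee_pos: [0.7089, 0.1063, 0.2109]
eef_rot: [-0.061, 0.998, 0.001, -0.0]
ft_force: [0.5, 1.0, -1.2]
width: 0.0215
grip_force: 40.0
```

```bash
python3 -c "
from pose import *
rodfit('p3');print(read_state()['ee_pos'],read_state()['width'])"
```

```text
side 218 pitch 40.82 yaw -173.23 tool 187.05 centre a,b,z rel TCP 0.0803 0.0037 -0.0601 u range 0.0628 0.1496
scene 132 pitch 39.69 yaw -172.06 tool 187.05 centre a,b,z rel TCP 0.0818 -0.0018 -0.0619 u range 0.0687 0.1495
wrist 2110 pitch 40.03 yaw -173.26 tool 187.05 centre a,b,z rel TCP 0.0795 0.0049 -0.0558 u range 0.062 0.1498
[0.70919555 0.10082846 0.21137602] 0.02157989271137138
```

View pics/p3wrist.png

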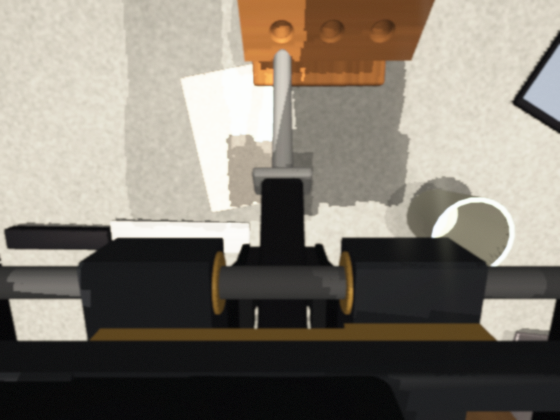

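Wrist view: rod tip at (282,52) points at the right-hand bore (281,31); other bores at (332,31) and (382,31). Measure rod axis against that mouth in the same image.

```bash
cat > rel.py <<'E'
from h import *
def rel(tag,boxes,rodbox):
    c=dict(np.load(f'pics/{tag}.npz')); P=cloud(c); K=c['mtx']; R=c['view'][:3,:3]; o=-R.T@c['view'][:3,3]
    B=P[5:55,245:425].reshape(-1,3); B=B[(B[:,2]>.08)&(B[:,2]<.125)]
    n=np.array([.76,.09,.643])
    med=np.median(B@n); F=B[abs(B@n-med)<.006]
    for _ in range(6):
        cc=F.mean(0); n=np.linalg.svd(F-cc,full_matrices=0)[2][2]; n*=np.sign(n[2]); F=B[abs((B-cc)@n)<.003]
    print('face',len(F),cc,n,'elev',np.degrees(np.arcsin(n[2])),'head',np.degrees(np.arctan2(n[1],n[0])))
    g=cv2.cvtColor(c['image'],cv2.COLOR_RGB2GRAY); M=[]
    for (u,v) in boxes:
        w=g[v-14:v+15,u-16:u+17].astype(float); t=np.percentile(w,50)*.8; m=w<t
        vv,uu=np.nonzero(m); uc,vc=u-16+(uu.min()+uu.max())/2,v-14+(vv.min()+vv.max())/2
        for (a,b) in((u,v),):
            r=R.T@np.array([(a-K[0,2])/K[0,0],-(b-K[1,2])/K[1,1],-1]); p=o+r*((cc-o)@n)/(r@n)
        print('dark',uc,vc,m.sum(),'mouth@given px',p.round(4)); M.append(p)
    if len(M)>1: d=M[-1]-M[0]; print('pitch mm',np.linalg.norm(d)/(len(M)-1),'head',np.degrees(np.arctan2(-d[0],d[1])))
    X=P[rodbox]; X=X[(X[...,2]>.1)&(X[...,2]<.19)]
    for _ in range(5):
        q=X.mean(0); d=np.linalg.svd(X-q,full_matrices=0)[2][0]; d*=-np.sign(d[2])*1
        rr=np.linalg.norm((X-q)-np.outer((X-q)@d,d),axis=1); X=X[rr<.0065]
    ray=(q-o)/np.linalg.norm(q-o); ray-=ray@d*d; ray/=np.linalg.norm(ray); ax=q+ray*.0047
    s=((X-q)@d); print('rod dir',d,'pitch',np.degrees(np.arcsin(-d[2])),'head',np.degrees(np.arctan2(-d[1],-d[0])),'axis pt',ax,'tip',ax+d*np.percentile(s,99.8))
    hit=ax+d*((cc-ax)@n)/(d@n); print('axis hits face',hit,'tip-face gap',((hit-ax)@d)-np.percentile(s,99.8))
    yv=np.array([-np.sin(np.radians(6.8)),np.cos(np.radians(6.8)),0]); xv=np.cross(yv,n)
    for p in M: print('need shift y_slab',((p-hit)@yv).round(4),'x_slab(down)',((p-hit)@xv).round(4),'xv',xv.round(3))
if __name__=='__main__':
    rel('p3wrist',[(281,31),(332,31),(382,31)],(slice(52,168),slice(268,298)))
    c=np.load('pics/p3wrist.npz')['image'][:70,230:430]; cv2.imwrite('pics/z3.png',cv2.resize(c[:,:,::-1],None,fx=4,fy=4,interpolation=2))
E
python3 rel.py
```

```text
face 7964 [0.57065425 0.12167658 0.10209317] [0.76235735 0.09363084 0.6403472 ] elev 39.817714439268606 head 7.001860632269652
dark 281.0 25.5 153 mouth@given px [0.5757 0.0848 0.1015]
dark 339.0 25.5 53 mouth@given px [0.5714 0.121  0.1013]
dark 388.5 25.0 101 mouth@given px [0.5671 0.1565 0.1012]
pitch mm 0.03608464387561541 head 6.806391030430409
rod dir [-0.75846709 -0.09277611 -0.64507384] pitch 40.171212319757295 head 6.97380730694747 axis pt [0.63492021 0.0921335  0.15300186] tip [0.59728589 0.08753005 0.120994  ]
axis hits face [0.57513159 0.08482013 0.10215183] tip-face gap 0.029209310709171946
need shift y_slab -0.0001 x_slab(down) 0.0009 xv [ 0.636  0.076 -0.768]
need shift y_slab 0.0363 x_slab(down) 0.001 xv [ 0.636  0.076 -0.768]
need shift y_slab 0.0721 x_slab(down) 0.0011 xv [ 0.636  0.076 -0.768]
```

View pics/z3.png

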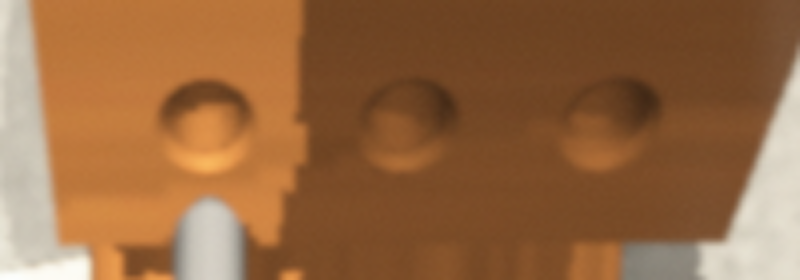

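Crop: mouth centres at about row 31.5 in the full picture, tip lined up with the right bore within 1 mm and 0.2°. Insert.

Call:
step_arm([
  [-0.28,-0.036,-0.29],
  [-0.305,-0.036,-0.257],
  [-0.305,-0.036,-0.257],
  [-0.305,-0.036,-0.257],
  [-0.305,-0.036,-0.257],
  [0,0,0],
], turn=[0,0,0,0,0,0])

```text
time: 11.45
ee_pos: [0.6707, 0.096, 0.1779]
eef_rot: [-0.058, 0.998, -0.0, -0.001]
ft_force: [0.0, -0.4, -1.8]
width: 0.0216
grip_force: 40.0
```

Call:
step_arm([
  [-0.305,-0.036,-0.257],
  [-0.305,-0.036,-0.257],
  [-0.15,-0.018,-0.128],
  [-0.12,-0.015,-0.103],
  [0,0,0],
], turn=[0,0,0,0,0])

```text
time: 11.95
ee_pos: [0.6571, 0.0949, 0.1667]
eef_rot: [-0.059, 0.998, 0.001, 0.01]
ft_force: [18.2, 1.4, 16.9]
width: 0.0214
grip_force: 40.0
```

Call:
step_arm([
  [-0.09,-0.011,-0.077],
  [0,0,0],
], turn=[0,0])

```text
time: 12.15
ee_pos: [0.6568, 0.0949, 0.1664]
eef_rot: [-0.059, 0.998, 0.001, 0.012]
ft_force: [22.7, 3.2, 22.8]
width: 0.0215
grip_force: 40.0
```

Stopped about 40–45 mm in with axial force only: cork. Withdraw and go to the middle bore.

Call:
step_arm([
  [0.1,0.012,0.085],
  [0.305,0.036,0.257],
  [0.61,0.073,0.514],
  [0.61,0.073,0.514],
  [0.61,0.073,0.514],
  [0.2,0.024,0.17],
  [-0.06,0.48,0],
  [-0.06,0.48,0],
  [-0.06,0.48,0],
  [0,0,0],
  [0,0,0],
], turn=[0,0,0,0,0,0,0,0,0,0,0])

```text
time: 13.25
ee_pos: [0.7032, 0.1392, 0.209]
eef_rot: [-0.06, 0.998, -0.0, -0.0]
ft_force: [-0.8, 0.7, -1.6]
width: 0.0217
grip_force: 40.0
```

Run:
```python
from pose import *
from rel import rel
s=read_state();print(s['ee_pos'],s['eef_rot'])
c=grab('wrist','p4')
rel('p4',[],(slice(52,168),slice(268,298)))
cv2.imwrite('pics/z4.png',cv2.resize(c['image'][:200,180:400,::-1],None,fx=3,fy=3,interpolation=2))
```

```text
[0.70319709 0.13920043 0.20895981] [-5.99268521e-02  9.98202740e-01 -3.89562662e-06 -2.49750106e-04]
face 5680 [0.56739175 0.14115776 0.10310224] [0.76358673 0.09341005 0.63891303] elev 39.7108146414858 head 6.974376761201245
rod dir [-0.76625679 -0.0940697  -0.63561107] pitch 39.4653209766793 head 6.998909469510477 axis pt [0.62905105 0.12956194 0.15209705] tip [0.59095151 0.12488464 0.12049343]
axis hits face [0.56981695 0.12229005 0.10296228] tip-face gap 0.027581562770184365
```

View pics/z4.png

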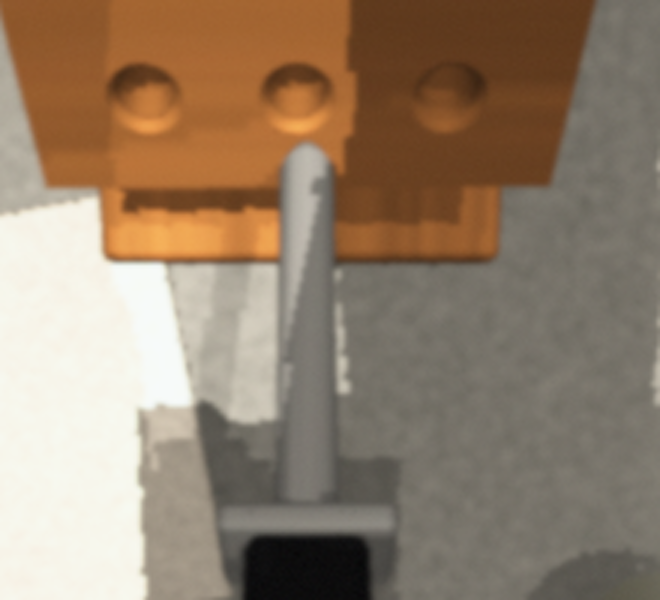

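Run:
```python
from rel import rel
rel('p4',[(228,33),(279,33),(330,33)],(slice(52,168),slice(268,298)))
```

```text
face 5680 [0.56739175 0.14115776 0.10310224] [0.76358673 0.09341005 0.63891303] elev 39.7108146414858 head 6.974376761201245
dark 226.5 27.0 169 mouth@given px [0.576 0.085 0.101]
dark 281.0 34.0 171 mouth@given px [0.5717 0.1209 0.101 ]
dark 330.0 26.5 85 mouth@given px [0.5673 0.1569 0.1009]
pitch mm 0.03622773007084679 head 6.8752232853220745
rod dir [-0.76625679 -0.0940697  -0.63561107] pitch 39.4653209766793 head 6.998909469510477 axis pt [0.62905105 0.12956194 0.15209705] tip [0.59095151 0.12488464 0.12049343]
axis hits face [0.56981695 0.12229005 0.10296228] tip-face gap 0.027581562770184365
need shift y_slab -0.0378 x_slab(down) 0.0026 xv [ 0.634  0.076 -0.769]
need shift y_slab -0.0016 x_slab(down) 0.0026 xv [ 0.634  0.076 -0.769]
need shift y_slab 0.0347 x_slab(down) 0.0026 xv [ 0.634  0.076 -0.769]
```

Call:
step_arm([
  [0.06,-0.055,-0.06],
  [-0.305,-0.036,-0.257],
  [-0.305,-0.036,-0.257],
  [-0.305,-0.036,-0.257],
  [-0.305,-0.036,-0.257],
  [-0.305,-0.036,-0.257],
  [-0.305,-0.036,-0.257],
  [-0.15,-0.018,-0.128],
  [0,0,0],
], turn=[0,0,0,0,0,0,0,0,0])

```text
time: 14.2
ee_pos: [0.6553, 0.1307, 0.1657]
eef_rot: [-0.059, 0.998, -0.0, -0.0]
ft_force: [0.0, 0.8, -1.7]
width: 0.0219
grip_force: 40.0
```

Call:
step_arm([
  [-0.12,-0.015,-0.103],
  [-0.12,-0.015,-0.103],
  [-0.12,-0.015,-0.103],
  [0,0,0],
], turn=[0,0,0,0])

```text
time: 14.6
ee_pos: [0.6539, 0.1306, 0.1647]
eef_rot: [-0.059, 0.998, 0.001, 0.009]
ft_force: [18.6, 1.7, 17.8]
width: 0.0215
grip_force: 40.0
```

Same stop depth: cork. Left bore must be the clear one.

Call:
step_arm([
  [0.1,0.012,0.085],
  [0.305,0.036,0.257],
  [0.61,0.073,0.514],
  [0.61,0.073,0.514],
  [0.61,0.073,0.514],
  [-0.06,0.48,0],
  [-0.06,0.48,0],
  [-0.06,0.48,0],
  [0,0,0],
  [0,0,0],
], turn=[0,0,0,0,0,0,0,0,0,0])

```text
time: 15.6
ee_pos: [0.6975, 0.1734, 0.205]
eef_rot: [-0.06, 0.998, -0.0, -0.0]
ft_force: [0.3, -0.0, -1.9]
width: 0.0216
grip_force: 40.0
```

Run:
```python
from pose import *
from rel import rel
s=read_state();print(s['ee_pos'],s['eef_rot'])
c=grab('wrist','p5')
# expected pixel of known mouth in this view
K=c['mtx']
p=c['view']@np.array([.5673,.1569,.1009,1]); print('mouth px',K[0,2]+K[0,0]*p[0]/-p[2],K[1,2]-K[1,1]*p[1]/-p[2])
rel('p5',[],(slice(55,168),slice(268,298)))
cv2.imwrite('pics/z5.png',cv2.resize(c['image'][:200,180:400,::-1],None,fx=3,fy=3,interpolation=2))
```

```text
[0.69750422 0.17335408 0.20498695] [-5.98427258e-02  9.98207766e-01 -4.15780029e-05 -3.19859966e-04]
mouth px 281.231690967491 33.93806089811562
face 3498 [0.5647374  0.15816017 0.10375774] [0.76450747 0.09363221 0.63777844] elev 39.62636233307824 head 6.982464362797277
rod dir [-0.77107733 -0.09133349 -0.63015708] pitch 39.06171238031183 head 6.7551644001901145 axis pt [0.62415651 0.16394463 0.14964654] tip [0.58691908 0.15953388 0.11921453]
axis hits face [0.56614154 0.1570728  0.10223424] tip-face gap 0.026946123584966203
```

View pics/z5.png

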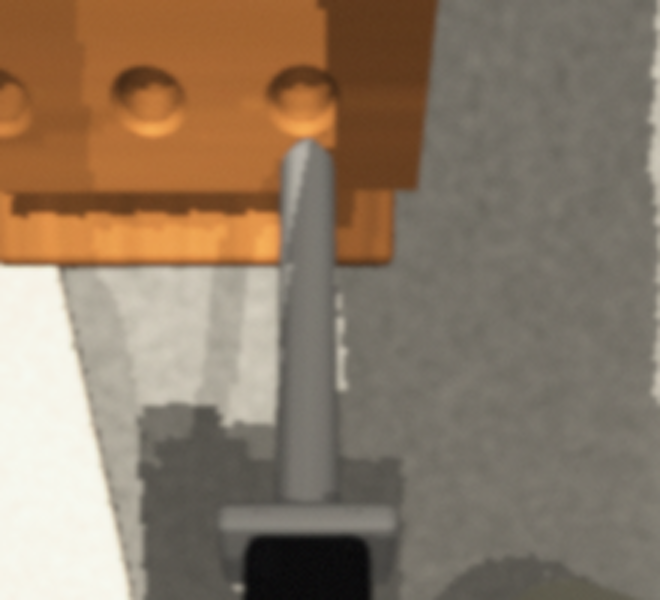

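Crop: tip (307,150) lined up below the left bore at (303,102); full-picture mouth (281,34), as predicted. Insert with a small correction.

Call:
step_arm([
  [0.04,-0.01,-0.045],
  [-0.305,-0.036,-0.257],
  [-0.305,-0.036,-0.257],
  [-0.305,-0.036,-0.257],
  [-0.305,-0.036,-0.257],
  [-0.305,-0.036,-0.257],
  [-0.305,-0.036,-0.257],
  [0,0,0],
], turn=[0,0,0,0,0,0,0,0])

```text
time: 16.45
ee_pos: [0.6524, 0.1664, 0.165]
eef_rot: [-0.059, 0.998, -0.0, -0.001]
ft_force: [-0.2, -0.6, -1.1]
width: 0.0218
grip_force: 40.0
```

Call:
step_arm([
  [-0.15,-0.018,-0.128],
  [-0.15,-0.018,-0.128],
  [-0.15,-0.018,-0.128],
  [0,0,0],
], turn=[0,0,0,0], newtons=15)

```text
time: 16.85
ee_pos: [0.6414, 0.1656, 0.1556]
eef_rot: [-0.059, 0.998, -0.0, -0.001]
ft_force: [-2.5, -0.1, -1.0]
width: 0.022
grip_force: 15.0
```

Past the cork depth without force: clear bore. Continue home.

Call:
step_arm([
  [-0.305,-0.036,-0.257],
  [-0.305,-0.036,-0.257],
  [-0.305,-0.036,-0.257],
  [0,0,0],
], turn=[0,0,0,0])

```text
time: 17.25
ee_pos: [0.6176, 0.1628, 0.1358]
eef_rot: [-0.059, 0.998, -0.0, -0.001]
ft_force: [-3.1, -0.7, -2.4]
width: 0.0217
grip_force: 15.0
```

Call:
step_arm([
  [-0.15,-0.018,-0.128],
  [-0.15,-0.018,-0.128],
  [-0.09,-0.011,-0.077],
  [0,0,0],
], turn=[0,0,0,0])

```text
time: 17.65
ee_pos: [0.6111, 0.162, 0.1302]
eef_rot: [-0.059, 0.998, 0.0, 0.002]
ft_force: [1.7, -0.3, 8.9]
width: 0.0214
grip_force: 15.0
```

Call:
step_arm([
  [-0.12,-0.015,-0.103],
  [-0.12,-0.015,-0.103],
  [0,0,0],
], turn=[0,0,0], newtons=30)

```text
time: 17.95
ee_pos: [0.6091, 0.1618, 0.1285]
eef_rot: [-0.059, 0.998, 0.001, 0.007]
ft_force: [10.4, 0.4, 20.3]
width: 0.0214
grip_force: 30.0
```

Run:
```python
from h import *
s=read_state();print(s['ee_pos'],s['ft_force'])
n=np.array([.764,.0935,.639]); 
m0=np.array([.5673,.1569,.1009]); y=np.array([-np.sin(np.radians(6.9)),np.cos(np.radians(6.9)),0]); x=np.cross(y,n)
for t in('wrist','scene'):
    c=grab(t,'p6'+t); P=cloud(c); D=P-m0; h=D@n; a=D@y; b=D@x
    # face height nearby, then guard region heights
    f=(abs(h)<.006)&(abs(a)>.02)&(abs(a)<.06)&(abs(b)<.02); print(t,'face h',np.median(h[f]),f.sum())
    g=(h>.0)&(h<.06)&(abs(a)<.018)&(abs(b)<.018)
    for lo in np.arange(-.004,.05,.002):
        k=(h>lo)&(h<=lo+.002)&(abs(a)<.02)&(abs(b)<.02)
        if k.sum()>2: print(round(lo,3),k.sum(),'a',a[k].min().round(4),a[k].max().round(4),'b',b[k].min().round(4))
u,v=281,60
c=np.load('pics/p6wrist.npz'); cv2.imwrite('pics/z6.png',cv2.resize(np.vstack([c['image'][:200,180:400],np.load('pics/p6scene.npz')['image'][150:300,200:420]])[:,:,::-1],None,fx=1.7,fy=1.7,interpolation=2))
```

```text
[0.60913567 0.16178728 0.12854174] [10.40997482  0.44213999 20.32277636]
wrist face h 3.63209008985063e-05 3404
-0.004 25 a -0.0051 0.0041 b -0.0057
-0.002 677 a -0.02 0.0199 b -0.02
0.0 749 a -0.02 0.02 b -0.02
0.002 198 a -0.0165 0.0148 b -0.0113
0.004 354 a -0.0168 0.0152 b -0.0113
0.006 313 a -0.016 0.0145 b -0.0113
0.008 118 a -0.0117 0.01 b -0.0111
0.01 144 a -0.0116 0.01 b -0.0111
0.012 149 a -0.0116 0.0099 b -0.0112
0.014 151 a -0.0115 0.0098 b -0.0113
0.016 153 a -0.0115 0.0098 b -0.0111
0.018 151 a -0.0114 0.0097 b -0.011
0.02 151 a -0.0114 0.0102 b -0.011
0.022 166 a -0.0114 0.0103 b -0.0111
0.024 159 a -0.0114 0.0101 b -0.0109
0.026 162 a -0.0114 0.0101 b -0.0108
0.028 173 a -0.0117 0.01 b -0.0112
0.03 163 a -0.0117 0.0099 b -0.0108
0.032 176 a -0.0117 0.0099 b -0.011
0.034 172 a -0.0117 0.0098 b -0.0116
0.036 176 a -0.0115 0.0097 b -0.0109
0.038 171 a -0.0115 0.0103 b -0.0106
0.04 203 a -0.0198 0.0186 b -0.0107
0.042 263 a -0.0197 0.019 b -0.0107
0.044 274 a -0.0199 0.019 b -0.0107
0.046 277 a -0.0195 0.019 b -0.0117
0.048 287 a -0.0199 0.0191 b -0.0139
0.05 301 a -0.0199 0.019 b -0.0163
scene face h -0.00041175285417948266 98
-0.004 16 a -0.0096 0.0191 b -0.0139
-0.002 38 a -0.0126 0.0199 b -0.0154
0.0 18 a -0.0142 0.0184 b -0.0144
0.002 13 a -0.0084 0.016 b -0.0154
0.004 16 a -0.0018 0.0167 b -0.0109
0.006 5 a -0.0099 0.0148 b -0.0109
0.01 4 a 0.003 0.0106 b -0.0103
0.012 7 a -0.0047 0.013 b -0.011
0.014 8 a -0.0006 0.0121 b -0.0101
0.016 8 a 0.0042 0.0116 b -0.0106
0.018 7 a 0.0002 0.0117 b -0.0098
0.02 6 a 0.0083 0.0123 b -0.0046
0.022 5 a 0.0091 0.0125 b -0.0096
0.024 4 a 0.007 0.011 b -0.0104
0.026 6 a 0.0064 0.0119 b -0.0097
0.028 3 a 0.0103 0.0106 b -0.0094
0.03 3 a 0.0109 0.0114 b 0.0021
0.032 5 a 0.0097 0.0118 b -0.0091
0.046 4 a -0.0124 0.0197 b -0.0096
0.048 3 a -0.0125 0.0195 b -0.0116
0.05 4 a -0.0091 0.0191 b -0.0132
```

Run:
```python
from h import *
n=np.array([.764,.0935,.639]); m0=np.array([.5673,.1569,.1009]); y=np.array([-np.sin(np.radians(6.9)),np.cos(np.radians(6.9)),0]); x=np.cross(y,n)
c=dict(np.load('pics/p6wrist.npz')); P=cloud(c); D=P-m0; h=D@n;a=D@y;b=D@x
f=(abs(h)<.006)&(abs(a)<.07)&(abs(b)<.023)&(abs(a)>.022); F=P[f]; cc=F.mean(0); n2=np.linalg.svd(F-cc,full_matrices=0)[2][2]; n2*=np.sign(n2[2]); h=(P-cc)@n2
print(n2, (m0-cc)@n2)
for s in(-1,1):
    k=(s*a>.0125)&(s*a<.0145)&(abs(b)<.014)&(h>.002)&(h<.03); print(s,np.histogram(h[k],bins=np.arange(.002,.012,.0005)))
```

```text
[0.76489498 0.09271666 0.63744748] 9.51793061987347e-05
-1 (array([ 2,  3,  6,  2,  5,  5,  2, 14, 32, 16,  4,  0,  0,  0,  0,  0,  0,
        0,  0]), array([0.002 , 0.0025, 0.003 , 0.0035, 0.004 , 0.0045, 0.005 , 0.0055,
       0.006 , 0.0065, 0.007 , 0.0075, 0.008 , 0.0085, 0.009 , 0.0095,
       0.01  , 0.0105, 0.011 , 0.0115]))
1 (array([ 5,  2,  5,  1,  4,  3,  9, 27, 27, 13,  0,  0,  0,  0,  0,  0,  0,
        0,  0]), array([0.002 , 0.0025, 0.003 , 0.0035, 0.004 , 0.0045, 0.005 , 0.0055,
       0.006 , 0.0065, 0.007 , 0.0075, 0.008 , 0.0085, 0.009 , 0.0095,
       0.01  , 0.0105, 0.011 , 0.0115]))
```

View pics/z6.png

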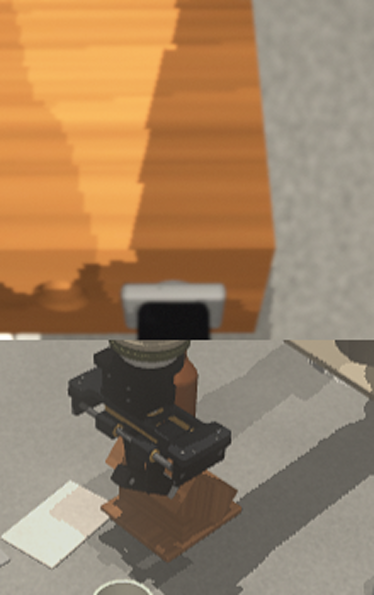

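Picture: guard flat on the block's face at crop (172,305); its rear face measures 6.2 mm above the face, so it is home. Release and retreat.

Call:
step_arm([
  [0,0,0],
  [0,0,0],
  [0,0,0],
  [0,0,0],
  [0,0,0],
  [0,0,0],
  [0,0,0],
  [0,0,0],
], turn=[0,0,0,0,0,0,0,0], grip=0)

```text
time: 18.85
ee_pos: [0.6034, 0.1611, 0.1232]
eef_rot: [-0.059, 0.998, 0.0, -0.0]
ft_force: [-0.7, -0.1, -0.3]
width: 0.078
grip_force: 0.0
```

Call:
step_arm([
  [0,0,0.3],
  [0,0,0.6],
  [0,0,0.8],
  [0,0,0.8],
  [0,0,0.8],
  [0,0,0.8],
  [0,0,0.8],
  [0,0,0.5],
  [0,0,0],
  [0,0,0],
], turn=[0,0,0,0,0,0,0,0,0,0])

```text
time: 19.85
ee_pos: [0.6033, 0.1611, 0.258]
eef_rot: [-0.059, 0.998, 0.0, -0.0]
ft_force: [0.4, 0.6, -0.2]
width: 0.0871
grip_force: 0.0
```

Run:
```python
from h import *
n=np.array([.764,.0935,.639]); m0=np.array([.5673,.1569,.1009]); y=np.array([-np.sin(np.radians(6.9)),np.cos(np.radians(6.9)),0]); x=np.cross(y,n)
for t in('wrist','scene'):
    c=grab(t,'p7'+t); P=cloud(c); D=P-m0; h=D@n;a=D@y;b=D@x
    f=(abs(h)<.006)&(abs(a)<.07)&(abs(b)<.023)&(abs(a)>.022); print(t,f.sum(),'face',np.median(h[f]))
    k=(abs(a)>.0125)&(abs(a)<.0148)&(abs(b)<.014)&(h>.002)&(h<.03); print(np.histogram(h[k],bins=np.arange(.002,.012,.001))[0])
    k=(abs(a)<.011)&(abs(b)<.02)&(h>.01)&(h<.13); print('handle h max',h[k].max() if k.any() else None,'b',np.median(b[k]))
s=read_state();print(s['ee_pos'],s['width'],s['ft_force'])
```

```text
wrist 1655 face 0.0001064534651414572
[ 4  6  5 25 37  2  0  0  0]
handle h max 0.1003105589385885 b -0.009506175035468087
scene 276 face -0.0006720525644211328
[1 0 3 4 0 2 0 0 0]
handle h max 0.10552601399359271 b -0.002129086533469572
[0.60295229 0.16110885 0.25719155] 0.08706821920307511 [-0.20159896  0.22691148  0.03930893]
```

The guard still sits on the face (6 mm, handle end at about 102 mm), and the arm is clear of everything.

```bash
python3 -c "
from bench import *
print(close_job())"
```

```text
the job is handed in; nothing more can be done
None
```

The honing steel is fully home in the left bore, the only clear one, with its guard on the block's face; I let go, backed the arm clear, knocked nothing over that I could see, and handed the job in at about 20 s.

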